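# Set the fastener dispenser to bolts and release one

## Task

Set the round fastener dispenser to bolts: with closed fingertips push the upright tab of its turning disc, gently and without gripping it, until it clicks into place at the label plate that carries the little bolt. Then, and not before, press the round button in the middle of the disc fully down and let it come up again. Grip and lift nothing, and leave the things standing around where they are.

Things in the scene. Friction and masses are not known exactly. Their poses are not given: they have to be found in the camera images.
- dispenser: fixed grey round drum, 244 mm across, 40 mm high, small spout on its -x side. Origin: centre of the underside, on the axis of the turning disc; z up. On top, 100 mm from the axis, four stations at -67.5, -22.5, 22.5, 67.5 degrees about z from its x axis (counterclockwise from above positive). Selector starts at -22.5, which has no label; the other three have the labels, in varying order
- selector (a joint): angle of the turning disc (112 mm across, top 53 mm above worktop), rad, counterclockwise from above positive, 0 at the unlabelled start station; range -0.90 to 1.69. Sprung click stops (stations) at -0.785, 0, 0.785, 1.571 draw it in from within about 0.3 rad and hold it; moving it between stops takes about 4 N at the tab when done slowly, with drag when fast
- push_tab: upright steel plate fixed on the disc, 34 mm long radially (48 to 82 mm from the axis), 8 mm thick, from 46 to 92 mm above the worktop; foot flange 20 mm wide up to 57 mm height, 48 to 62 mm from the axis. Origin: centre of its underside, 65 mm from the axis; x points outward, y the way it moves when the selector angle grows
- tab_aim (a point): point straight outward from the tab on the label circle, 100 mm from the axis, 46 mm above the worktop; it turns with the disc and lies over the centre of the label that the selector is set to
- label_bolt: round aluminium label plate, 36 mm across, 3 mm thick, fixed on the drum's top, with a small dark hex bolt lying on it as sample, 34 mm long (head 16 mm); its highest point is 61 mm above the worktop. Origin: centre of the plate's underside, 40 mm above the worktop
- label_nut: the same plate with a hex nut as sample (23 mm across flats, 8 mm thick), top 51 mm above the worktop. Origin as label_bolt
- label_washer: the same plate with a flat round washer as sample (30 mm across), top 46 mm above the worktop. Origin as label_bolt
- release (a joint): travel of the grey round push button on the axis of the disc, in m: 0 up, 0.006 fully down (5 N), springs back
- release_top (a point): centre of the push button's top face (button 32 mm across), in the middle of the turning disc, 75 mm above the worktop; it stands 10 mm out of a dark collar 48 mm across and does not turn with the disc
- solder_reel: loose reel of solder, 54 mm across, 41 mm high, origin at the underside; a bystander
- glue_jar: loose jar with a black cap, 57 mm across, 91 mm high, origin at the underside; a bystander
- tape_roll: loose roll of black tape lying flat, 64 mm across, 20 mm high, origin at the underside; a bystander

How it is judged:
By the outcome, as a careful person would: the job done as asked, in the order asked, and still so for the second after the job is handed in, with the robot touching nothing.
It also fails if it takes over 70 s, if anything falls off the work surface, if the arm or the gripper's body presses on something with over 40 N, if the wrist force passes 120 N, or if a joint passes its speed limit or range.

## Robot

A 6-joint arm with a two-finger parallel gripper is mounted at the origin on a cart in front of the work surface, level with it; the furniture and walls round the work are solid. World frame = base frame: x ahead of the robot, y to its left, z up, the work surface at z = 0. Lengths are in m, angles in rad, forces in N, time in s.
With the tool pointing down it reaches from about 0.4 to 0.825 m from the base axis. Payload 7 kg.
Tool frame: the origin (TCP) lies at the very end of the fingers, on their centre line; the grasp point (between the pads) lies arm.hold_point_z behind it (arm.hold_point_z is the distance from the TCP to the grasp point, in m); z points along the fingers, y is the line along which they close (so a half turn about z gives the same grasp; the last joint's range is limited). The gripper opens to 88 mm and grips with 3 to 60 N. Pads are 19 mm wide; open, the fingers measure 130 mm over their backs; the gripper's body (78 mm by 193 mm) begins 47 mm behind the grasp point.
Start: joints at [1.604, 0.359, 0.012, 0, -1.224, -0.288], TCP at [0.17, 0.653, 0.227] pointing down, gripper open.
Joint ranges: [-3.07, 3.07], [-1.43, 2.12], [-1.02, 1.25], [-3.03, 1.67], [-3.05, -0], [-3.03, 3.03]. Speed limits (rad/s): [2.39, 2.39, 3.01, 3.14, 3.14, 3.14].

## Interface

Orientations are given as [roll, pitch, yaw] about the fixed x, y, z axes, in that order (R = Rz(yaw) Ry(pitch) Rx(roll)).
In Python, from station import arm gives the robot as it stands.
- The arm moves only by the tool jog_arm, called after "Call:" as name(argument=value, ...), one argument or row to a line, values as JSON. Schema: {"type":"object","properties":{"rows":{"type":"array","items":{"type":"array","items":{"type":"number"},"minItems":5,"maxItems":5},"minItems":1,"maxItems":20},"squeeze":{"type":"number"},"only":{"type":"string"},"quiet":{"type":"boolean"},"lines":{"type":"string"}},"required":["rows"],"additionalProperties":false}. rows is a list of rows, 1 to 20 of them, each of 5 numbers: the finger opening in m, then dx, dy, dz in m, then a turn about the tool's z in rad; each row is the pose to reach, as a shift and turn from the pose commanded when the call began, along the tool's axes at that moment; what a row does not reach only later rows make up. A row lasts 1/12 s, in which the tool goes at most 0.0417 m and 0.125 rad, less where a joint would pass 70% of its speed; a pose out of reach is approached as far as the arm can. The fingers move at their own pace and stop on an object; squeeze is the grip in N (left out, the last holds). Time passes only in rows, so rows that do not move let the fingers close. The tool returns the time, the measured TCP pose, the force, the opening and the grip force at its end. only (a regular expression) keeps the lines of the reply that match it, lines (a string "A,B") keeps lines A to B, and quiet returns only ok. Input that does not fit is refused with a message, and nothing moves.
- arm.get_state(): the state, without advancing time (a new reading comes with each control period).
- arm.grab_frame(name): name is "scene" or "top"; returns the picture (384x512x3 uint8, red, green, blue); there is no depth.
- arm.camera_params(name): a dict with "fx", "fy", "cx", "cy" (pixels), "T" (4x4, takes a point from camera to world coordinates). Camera axes: x right, y down, z forward; pixel columns grow to the right and rows downward; lengths in m; the calibration is good to about 2 mm. A picture is of the moment at which its call begins. camera_params takes no time and is no camera call.
- arm.job_done(): hands the job in; it is judged then, once.
The state is a dict: "t": time; "q": joint angles; "qd": joint speeds; "joint_efforts": joint torques, N m; "eef_pos": TCP position; "ee_rot": TCP orientation; "force": force on the tool from outside, world axes, zero at the start; "moment": the same for the moment, N m; "width": finger opening in m; "gripper_force": force on a finger pad.
Only numpy, scipy, OpenCV 4.12 (cv2) and the standard library are available. Lean on these libraries where they do the work, as an engineer would, in place of code of your own. Each camera call takes 0.05 s, during which the arm holds its last target. There are 200 camera calls.

## Working session

There is one attempt and no reset: what is moved stays moved. The work goes in short steps, Python scripts to look and compute and a tool call to move; the robot and the scene stay as the last step left them, time stands still between calls to the robot, and variables do not carry over. Pictures are saved under pics/ and viewed, at most 10 in all, crops included, and the job is handed in when it is done.

```bash
mkdir -p pics; python3 - <<'E'
from station import arm
import cv2,numpy as np
for n in("scene","top"):
    cv2.imwrite(f"pics/{n}0.png",cv2.resize(arm.grab_frame(n)[:,:,::-1],(800,600),interpolation=cv2.INTER_CUBIC))
    p=arm.camera_params(n);print(n,p["fx"],p["cx"],p["cy"],np.round(p["T"],3).tolist())
s=arm.get_state();print(s["t"],s["eef_pos"],s["ee_rot"],s["width"],arm.hold_point_z)
E
```

```text
scene 450.5627617018748 259.3942715736777 182.0275093068821 [[0.885, -0.239, 0.399, 0.047], [-0.465, -0.463, 0.754, -1.023], [0.005, -0.853, -0.521, 0.7], [0.0, 0.0, 0.0, 1.0]]
top 490.72868311883013 251.58621919359265 185.5435757911711 [[-0.005, -0.994, 0.113, 0.429], [-1.0, 0.002, -0.026, -0.086], [0.026, -0.113, -0.993, 1.126], [0.0, 0.0, 0.0, 1.0]]
0.1 [0.17007278 0.65277966 0.22572389] [ 3.14010987e+00 -1.79009075e-04 -2.54885170e-01] 0.08771888506735284 0.0188
```

View pics/scene0.png

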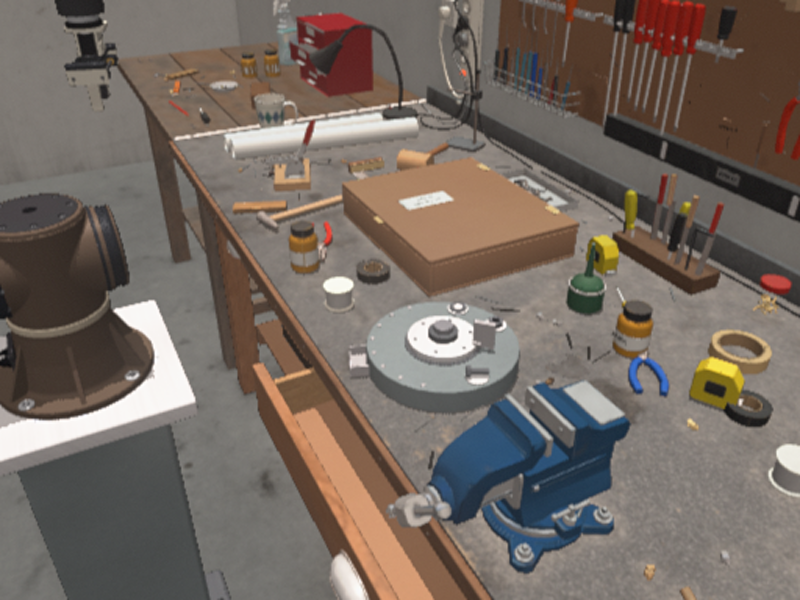

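View pics/top0.png

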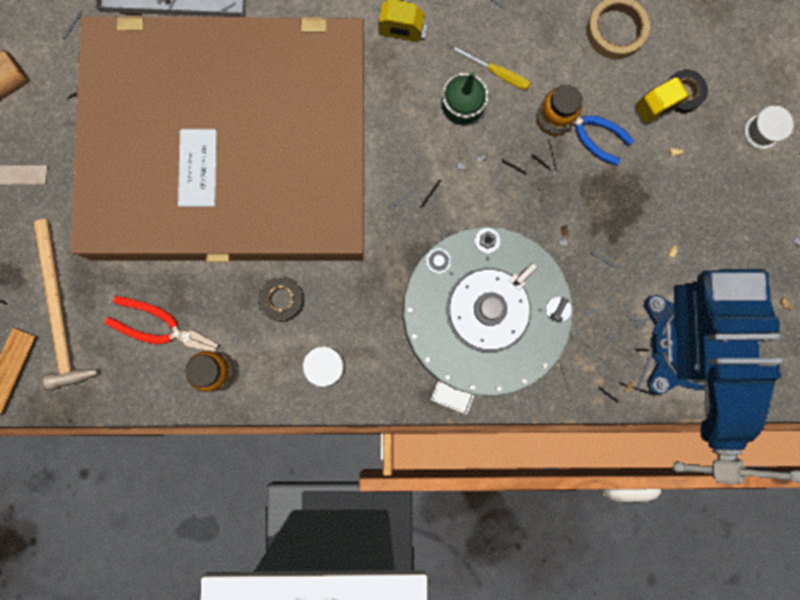

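The top view (800x600) shows the drum centre near (488,311) and the button at (491,308). The tab is at (523,275), with three plates: right (558,309), top (487,240) and upper left (438,261). Next I'll measure these and zoom in to identify the labels.

```bash
cat > h.py <<'E'
from station import arm
import cv2,numpy as np
def ray(n,u,v,z):
    p=arm.camera_params(n);T=np.array(p["T"]);d=T[:3,:3]@[(u-p["cx"])/p["fx"],(v-p["cy"])/p["fy"],1]
    return T[:3,3]+d*(z-T[2,3])/d[2]
def proj(n,P):
    p=arm.camera_params(n);T=np.array(p["T"]);c=T[:3,:3].T@(np.array(P)-T[:3,3])
    return np.array([p["cx"]+p["fx"]*c[0]/c[2],p["cy"]+p["fy"]*c[1]/c[2]])
E
python3 - <<'E'
from h import *
im=arm.grab_frame("top");g=im.max(2).astype(int)
k=.64
for nm,(u,v),z,r in [("disc",(490,309),.053,30),("bolt?",(558,309),.043,9),("nut?",(487,240),.043,9),("wash?",(438,261),.043,9)]:
    m=((im.min(2)>185)*255).astype(np.uint8)
    Y,X=np.mgrid[:384,:512];m[np.hypot(X+.0-u*k,Y-v*k)>r+4]=0
    pts=cv2.findNonZero(m);h=cv2.convexHull(pts);(c,rr)=cv2.minEnclosingCircle(h);print(nm,c,rr,ray("top",*c,z).round(4), "rad",rr*1.08/490)
# drum by green-grey mask vs table
hsv=cv2.cvtColor(im,cv2.COLOR_RGB2HSV)
m=((im[:,:,1].astype(int)-im[:,:,0]>4)&(g>90)).astype(np.uint8)*255
n,l,st,ce=cv2.connectedComponentsWithStats(cv2.morphologyEx(m,cv2.MORPH_OPEN,np.ones((3,3))))
i=1+st[1:,4].argmax();pts=cv2.findNonZero((l==i).astype(np.uint8));e=cv2.fitEllipse(cv2.convexHull(pts));print("drum",st[i],e,ray("top",*e[0],.04).round(4))
c=im[140:255,252:372];s=arm.grab_frame("scene")[185:275,215:345]
a=cv2.resize(c,(560,536),interpolation=cv2.INTER_CUBIC)
cv2.imwrite("pics/ctop.png",a[:,:,::-1]);cv2.imwrite("pics/cscene.png",cv2.resize(s,(780,540),interpolation=cv2.INTER_CUBIC)[:,:,::-1])
E
```

```text
disc (316.5, 195.0) 29.364192962646484 [ 0.5304 -0.2573  0.053 ] rad 0.06472107836664939
bolt? (357.2950439453125, 197.4254608154297) 8.123817443847656 [ 0.5256 -0.35    0.043 ] rad 0.017905556815011162
nut? (311.70001220703125, 153.5) 8.0957670211792 [ 0.6249 -0.2499  0.043 ] rad 0.01784373139361946
wash? (280.3888854980469, 166.5) 8.522040367126465 [ 0.5955 -0.1791  0.043 ] rad 0.018783272645911394
drum [ 258  146  108  107 5916] ((311.74737548828125, 198.90478515625), (106.79854583740234, 108.65110778808594), 137.41957092285156) [ 0.5229 -0.2485  0.04  ]
```

View pics/ctop.png

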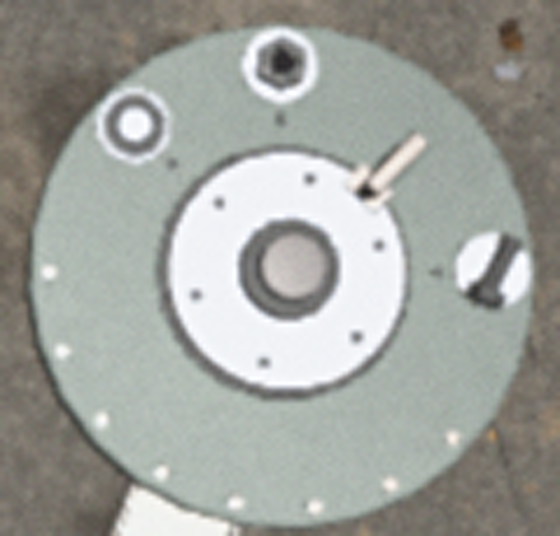

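View pics/cscene.png

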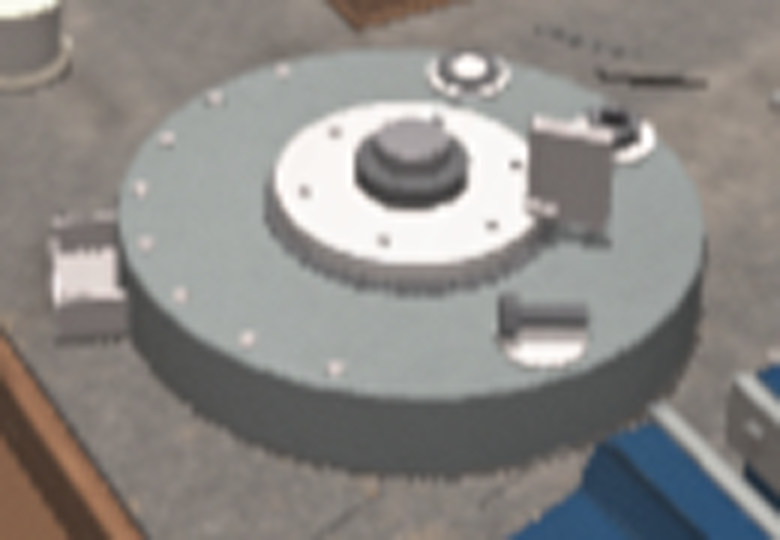

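The right-hand plate at (0.526,-0.350) carries the bolt. The nut is at the top and the washer at the upper left. The plate positions all agree with an axis at (0.5253,-0.2499), with label distances of 141 mm and 100 mm as they should be. The tab is at world -45°, so the bolt lies at -0.785, clockwise from it. Now I'll compute the approach.

```bash
cat >> h.py <<'E'
from scipy.spatial.transform import Rotation as Ro
C=np.array([.5253,-.2499])
def tgt(th,off,r=.068):  # tab angle, tangential ccw offset
    return C+r*np.array([np.cos(th),np.sin(th)])+off*np.array([-np.sin(th),np.cos(th)])
def shift(P,yaw,p0=None,rot=None):
    s=arm.get_state();p0=s["eef_pos"] if p0 is None else p0;rot=s["ee_rot"] if rot is None else rot
    R=Ro.from_euler("xyz",rot);return np.r_[R.inv().apply(np.array(P)-p0),rot[2]-yaw].round(4)
E
python3 - <<'E'
from h import *
im=arm.camera_params("top")
q=-np.pi/4
P=tgt(q,.040);print(P)
print(shift([.50,.25,.227],-.5)); print(shift([*P,.227],q))
for th in(-40,-45,-50): print(th,proj("top",[*(C+.065*np.array([np.cos(np.radians(th)),np.sin(np.radians(th))])),.092])/.64)
E
```

```text
[ 0.60166753 -0.26969899]
[ 0.4208  0.3067 -0.0007  0.2451]
[ 6.503e-01  7.840e-01 -1.000e-04  5.305e-01]
-40 [523.41414701 269.372135  ]
-45 [526.52485725 272.14234502]
-50 [529.38936853 275.16836163]
```

Call:
jog_arm(
  rows=[
    [0,0.42,0.307,0,0.245],
    [0,0.42,0.307,0,0.245],
    [0,0.42,0.307,0,0.245],
    [0,0.42,0.307,0,0.245],
    [0,0.42,0.307,0,0.245],
    [0,0.42,0.307,0,0.245],
    [0,0.42,0.307,0,0.245],
    [0,0.42,0.307,0,0.245],
    [0,0.42,0.307,0,0.245],
    [0,0.42,0.307,0,0.245],
    [0,0.42,0.307,0,0.245],
    [0,0.42,0.307,0,0.245],
    [0,0.42,0.307,0,0.245],
    [0,0.42,0.307,0,0.245],
    [0,0.42,0.307,0,0.245],
    [0,0.42,0.307,0,0.245],
  ],
)

```text
t: 1.53
eef_pos: [0.4991, 0.2502, 0.2264]
ee_rot: [3.141, 0.0, -0.5]
force: [0.0, 0.1, -0.5]
width: 0.0005
gripper_force: 0.0
```

```bash
python3 -c "
from h import *
print(shift([*tgt(-np.pi/4,.04),.227],-np.pi/4))"
```

```text
[ 0.3394  0.4069 -0.0006  0.285 ]
```

Call:
jog_arm(
  rows=[
    [0,0.339,0.407,0,0.285],
    [0,0.339,0.407,0,0.285],
    [0,0.339,0.407,0,0.285],
    [0,0.339,0.407,0,0.285],
    [0,0.339,0.407,0,0.285],
    [0,0.339,0.407,0,0.285],
    [0,0.339,0.407,0,0.285],
    [0,0.339,0.407,0,0.285],
    [0,0.339,0.407,0,0.285],
    [0,0.339,0.407,0,0.285],
    [0,0.339,0.407,0,0.285],
    [0,0.339,0.407,0,0.285],
    [0,0.339,0.407,0,0.285],
    [0,0.339,0.407,0,0.285],
    [0,0.339,0.407,0,0.285],
    [0,0.339,0.407,0,0.285],
  ],
)

```text
t: 2.87
eef_pos: [0.6018, -0.2683, 0.2262]
ee_rot: [3.141, 0.001, -0.784]
force: [-0.5, 0.1, -0.0]
width: 0.0002
gripper_force: 0.0
```

```bash
python3 -c "
from h import *
q=-np.pi/4
s=arm.get_state();print(s['eef_pos'],s['ee_rot'],shift([*tgt(q,.04),.068],q))"
```

```text
[ 0.60183742 -0.26829472  0.22621734] [ 3.14147375e+00  6.12907653e-04 -7.83998719e-01] [0.001  0.0011 0.1582 0.0014]
```

Next I descend 0.158 m beside the tab, slowing towards the end, then look.

Call:
jog_arm(
  rows=[
    [0,0,0,0.04,0],
    [0,0,0,0.08,0],
    [0,0,0,0.11,0],
    [0,0,0,0.13,0],
    [0,0,0,0.145,0],
    [0,0,0,0.153,0],
    [0,0,0,0.158,0],
    [0,0,0,0.158,0],
  ],
)

```text
t: 3.53
eef_pos: [0.6018, -0.2683, 0.0684]
ee_rot: [3.141, 0.0, -0.783]
force: [0.2, 0.8, -0.5]
width: 0.0004
gripper_force: 0.0
```

```bash
python3 - <<'E'
from h import *
s=arm.grab_frame("scene")[170:275,215:355];t=arm.grab_frame("top")[130:255,252:382]
cv2.imwrite("pics/d.png",np.hstack([cv2.resize(s,(400,300),interpolation=2),cv2.resize(t,(312,300),interpolation=2)])[:,:,::-1])
print(arm.get_state()["eef_pos"],arm.get_state()["force"])
st=arm.get_state()
for th,off in((-.785,.026),(-1.05,.025),(-1.31,.025),(-1.45,.025),(-1.5,.025)):
    print(th,shift([*tgt(th,off),.068],th))
E
```

```text
[ 0.60251768 -0.26901017  0.06978466] [ 0.71248201 -0.27244261 -0.07944634]
-0.785 [-0.0002  0.0151  0.0018  0.0012]
-1.05 [0.004  0.0348 0.0018 0.2662]
-1.31 [0.0032 0.0535 0.0017 0.5262]
-1.45 [0.0007 0.0634 0.0017 0.6662]
-1.5 [-5.000e-04  6.680e-02  1.700e-03  7.162e-01]
```

View pics/d.png

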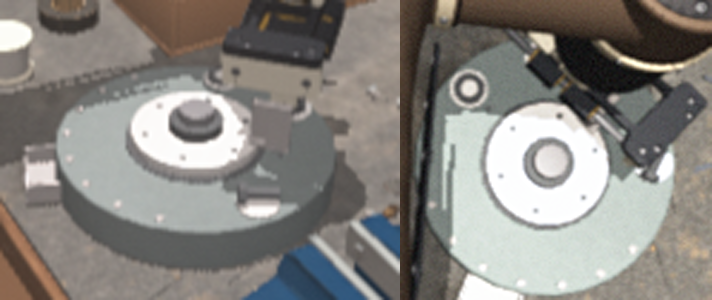

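In the scene crop, the closed fingers are behind the tab (270,125) on its counterclockwise side, clear of the button. I'll push slowly to contact and the first third of the arc.

Call:
jog_arm(
  rows=[
    [0,0,0.005,0,0],
    [0,0,0.009,0,0],
    [0,0,0.012,0,0],
    [0,0,0.015,0,0],
    [0,0.001,0.018,0,0.04],
    [0,0.0015,0.021,0,0.08],
    [0,0.002,0.024,0,0.12],
    [0,0.003,0.027,0,0.16],
    [0,0.0035,0.030,0,0.20],
    [0,0.004,0.033,0,0.24],
    [0,0.004,0.035,0,0.266],
  ],
)

```text
t: 4.55
eef_pos: [0.5802, -0.2971, 0.0689]
ee_rot: [-3.14, -0.001, -1.053]
force: [1.9, 3.0, 0.2]
width: 0.0004
gripper_force: 1.6
```

```bash
python3 - <<'E'
from h import *
print(arm.get_state()["force"])
for th in(-1.05,-1.15,-1.25,-1.35,-1.45,-1.5):
    print(th,shift([*tgt(th,.025),.068],th))
E
```

```text
[1.92613389 3.03797751 0.21796738]
-1.05 [-0.0003 -0.0009  0.0009 -0.0032]
-1.15 [0.0019 0.006  0.0009 0.0968]
-1.25 [0.0034 0.0131 0.0009 0.1968]
-1.35 [0.0041 0.0203 0.0009 0.2968]
-1.45 [0.0042 0.0276 0.0009 0.3968]
-1.5 [0.0039 0.0312 0.0009 0.4468]
```

Call:
jog_arm(
  rows=[
    [0,0.001,0.003,0,0.05],
    [0,0.002,0.006,0,0.097],
    [0,0.003,0.0095,0,0.147],
    [0,0.0034,0.013,0,0.197],
    [0,0.004,0.0165,0,0.247],
    [0,0.0041,0.020,0,0.297],
    [0,0.0042,0.0235,0,0.347],
    [0,0.0042,0.0265,0,0.39],
    [0,0.0042,0.0265,0,0.39],
    [0,0.0042,0.0265,0,0.39],
  ],
)

```text
t: 5.38
eef_pos: [0.5586, -0.3142, 0.0687]
ee_rot: [3.142, -0.0, -1.44]
force: [-0.6, -0.5, -0.1]
width: 0.0002
gripper_force: 0.0
```

```bash
python3 - <<'E'
from h import *
s=arm.grab_frame("scene")[170:275,215:355]
cv2.imwrite("pics/e.png",cv2.resize(s,(640,480),interpolation=2)[:,:,::-1])
print(arm.get_state()["force"])
for th in(-1.5,-1.55): print(th,shift([*tgt(th,.025),.068],th))
E
```

```text
[ 0.55020827 -0.49575749  0.42126944]
-1.5 [0.0013 0.0039 0.0007 0.0605]
-1.55 [0.0023 0.0074 0.0007 0.1105]
```

View pics/e.png

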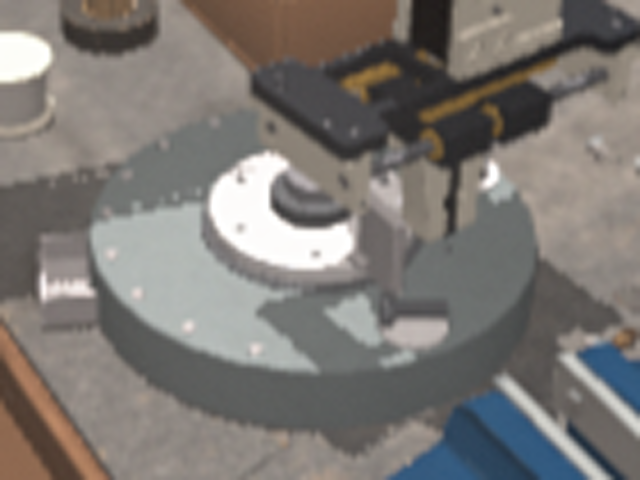

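The tab stands inboard of the bolt plate (bolt at 415,310, tab foot at 385,285) and the contact force has gone to zero, so it has snapped in. I'll back off, rise and check from above.

Call:
jog_arm(
  rows=[
    [0,0,-0.01,0,0],
    [0,0,-0.025,0,0],
    [0,0,-0.03,0,0],
    [0,0,-0.03,-0.04,0],
    [0,0,-0.03,-0.08,0],
    [0,0.0,-0.06,-0.12,0],
    [0,0,-0.1,-0.13,0],
    [0,0,-0.14,-0.13,0],
    [0,0,-0.17,-0.13,0],
    [0,0,-0.17,-0.13,0],
  ],
)

```text
t: 6.27
eef_pos: [0.7324, -0.29, 0.1962]
ee_rot: [3.141, 0.0, -1.438]
force: [-1.2, 0.8, -2.1]
width: 0.0007
gripper_force: 0.0
```

```bash
python3 - <<'E'
from h import *
t=arm.grab_frame("top")[140:255,252:372];s=arm.grab_frame("scene")[170:275,215:355]
cv2.imwrite("pics/f.png",np.hstack([cv2.resize(s,(400,300),interpolation=2),cv2.resize(t,(313,300),interpolation=2)])[:,:,::-1])
print("button",ray("top",314.8,197,.075),ray("scene",215+195/780*140*0+412/6,185+140/6,.075))
print(shift([*C,.12],-1.44))
E
```

```text
button [ 0.523961  -0.2499858  0.075    ] [ 0.52112858 -0.25399142  0.075     ]
[-0.0672  0.1958  0.0769  0.0009]
```

View pics/f.png

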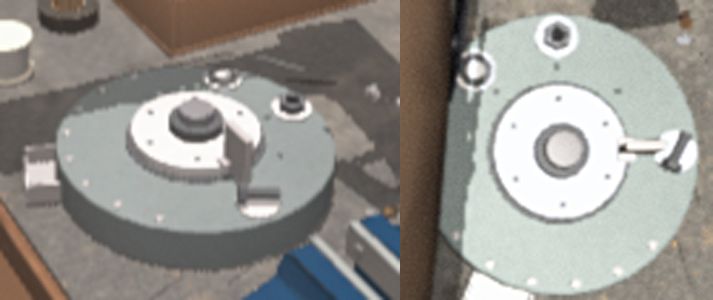

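The top view shows the tab pointing straight at the bolt plate (tab 640,146; bolt 678,150), so the selector is set. Next I go over the button at (0.524,-0.250).

Call:
jog_arm(
  rows=[
    [0,-0.014,0.04,0,0],
    [0,-0.028,0.08,0,0],
    [0,-0.042,0.12,0,0],
    [0,-0.056,0.16,0.02,0],
    [0,-0.067,0.196,0.05,0],
    [0,-0.067,0.196,0.077,0],
    [0,-0.067,0.196,0.077,0],
    [0,-0.067,0.196,0.077,0],
  ],
)

```text
t: 7.03
eef_pos: [0.5229, -0.251, 0.1216]
ee_rot: [3.14, 0.0, -1.441]
force: [1.5, -0.5, 0.1]
width: 0.0006
gripper_force: 0.0
```

```bash
python3 -c "
from h import *
s=arm.get_state();print(s['eef_pos'],s['force'],shift([.5245,-.25,.075],-1.44))"
```

```text
[ 0.52287008 -0.25097663  0.12156967] [ 1.48210368 -0.51316729  0.11269052] [-0.0008 -0.0018  0.0466 -0.0006]
```

Call:
jog_arm(
  rows=[
    [0,0,-0.001,0.02,0],
    [0,0,-0.001,0.035,0],
    [0,0,-0.001,0.042,0],
    [0,0,-0.001,0.046,0],
    [0,0,-0.001,0.048,0],
    [0,0,-0.001,0.05,0],
    [0,0,-0.001,0.051,0],
    [0,0,-0.001,0.052,0],
    [0,0,-0.001,0.052,0],
    [0,0,-0.001,0.052,0],
  ],
)

```text
t: 7.87
eef_pos: [0.5266, -0.251, 0.0705]
ee_rot: [-3.139, -0.001, -1.44]
force: [1.8, -1.8, 4.4]
width: 0.0002
gripper_force: 2.0
```

Call:
jog_arm(
  rows=[
    [0,0,0,0.001,0],
    [0,0,0,0.002,0],
    [0,0,0,0.0025,0],
    [0,0,0,0.0025,0],
    [0,0,0,0.0025,0],
  ],
)

```text
t: 8.28
eef_pos: [0.5266, -0.2511, 0.0691]
ee_rot: [-3.139, -0.002, -1.44]
force: [-1.5, 1.0, 16.7]
width: 0.0006
gripper_force: 8.3
```

At z = 0.0691 the force is 16.7 N, well above the 5 N spring, so the button is bottomed at the expected 69 mm. Now I release it, rise clear and verify.

Call:
jog_arm(
  rows=[
    [0,0,0,-0.004,0],
    [0,0,0,-0.01,0],
    [0,0,0,-0.03,0],
    [0,0,0,-0.06,0],
    [0,0,0,-0.1,0],
    [0,0,-0.04,-0.13,0],
    [0,0,-0.08,-0.13,0],
    [0,0,-0.12,-0.13,0],
    [0,0,-0.16,-0.13,0],
    [0,0,-0.2,-0.13,0],
    [0,0,-0.2,-0.13,0],
    [0,0,-0.2,-0.13,0],
    [0,0,-0.2,-0.13,0],
  ],
)

```text
t: 9.37
eef_pos: [0.7227, -0.2243, 0.1951]
ee_rot: [3.138, 0.001, -1.441]
force: [-0.5, 0.2, 0.6]
width: 0.0006
gripper_force: 0.0
```

```bash
python3 - <<'E'
from h import *
t=arm.grab_frame("top");s=arm.grab_frame("scene")[170:275,215:355]
cv2.imwrite("pics/g.png",np.hstack([cv2.resize(s,(400,300),interpolation=2),cv2.resize(t,(400,300),interpolation=2)])[:,:,::-1])
E
```

```text
(no output)
```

View pics/g.png

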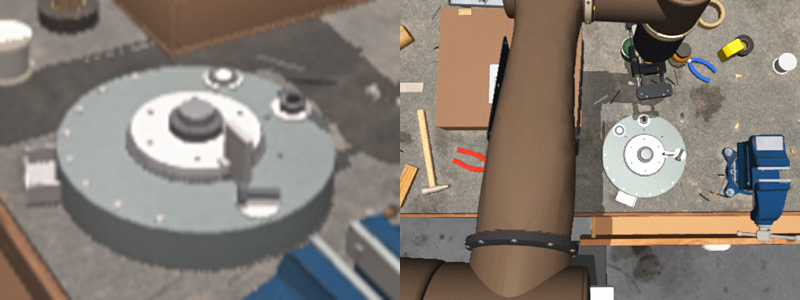

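The tab is still at the bolt (235,150 / 260,195), the button is up again (195,108), and the arm is clear of everything. I'm handing the job in.

```bash
python3 -c "
from station import arm
print(arm.job_done())"
```

```text
the job is handed in; nothing more can be done
None
```

The dispenser is set to bolts: the tab clicked in at the bolt label, then the button was pressed fully down and came back up, and the job was handed in with the arm clear at about 9.4 s.

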